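# Turn the rinse bottle round to the slide rack

## Task

Turn the staining turntable gently by pushing on its scalloped rim with your fingertips until the rinse bottle, the one with the bent spout, stands at the front, straight behind the middle of the slide rack, and leave it there at rest. Push only on the turntable: do not press on, lift or tip any of the bottles and jars standing in it, and leave the other things on the bench where they are.

Things in the scene. Friction and masses are not known exactly. Their poses are not given: they have to be found in the camera images.
- station: Steel drip tray, fixed, 316 mm wide (its y), rim 14 mm high; it carries the turntable and, at its front end, the slide rack. Origin on the turntable's axis at bench height. Its own -x axis points to the front: from the turntable's axis over the middle of the rack (roughly towards the robot, within 0.3 rad). It reaches 262 mm to the front and 158 mm to the back of the origin.
- rack_mid (a point): Middle of the slide rack: two steel rods between two upright plates, 130 mm wide, 74 mm deep, 30 mm high, with glass slides lying on it, 206 mm in front of the turntable's axis in the tray. This point is at the rods' tops, 27 mm above the bench.
- hub (a point): Centre of the grey plastic turntable, on its axis, 44 mm above the bench; turns with it. It is shaped like a flower: five round cup-shaped wells, their axes 100 mm from this point and 72 degrees apart, 280 mm over all. Wells: 80 mm outer, 73 mm inner diameter, floor 26 mm and top of wall 78 mm above the bench. Its own -x axis points to the axis of the rinse bottle's well.
- notch (a point): One of the five equal notches of the scalloped rim, midway between the rinse bottle's well and its next well counter-clockwise from above: 110 mm from the axis, at the height of the wells' tops (78 mm). A notch is 38 mm wide at its narrowest (81 mm from the axis), 63 mm at this point, open outwards; a disc closes it only below 24 mm. Fingertips go down there and push a well's outer wall sideways.
- carousel (a joint): Turn of the turntable in rad, counter-clockwise seen from above, 0 at the start wherever it stands. It turns freely either way without stops, against friction of about 0.1 N m and a little damping (1 to 2 N at the rim), and stops almost at once when it is no longer pushed.
- rinse_bottle: White plastic bottle, 58 mm in diameter, shoulders at 78 mm, cap 36 mm wide up to 116 mm; a thin bent spout rises from the cap to 149 mm, leans outwards (away from the turntable's axis, within 0.3 rad) and ends 50 mm from the bottle's axis. The only container with a spout, and the tallest. Loose in a well, upright. Origin at the centre of its underside.
- screw_bottle: White plastic bottle with a plain screw cap, 56 mm in diameter, 77 mm high, loose in a well. Origin at the centre of its underside.
- square_jar: Square clear jar with a black lid, 46 mm square, 68 mm high, loose in a well. Origin at the centre of its underside.
- dropper_bottle: Amber glass bottle with a rubber dropper bulb, 50 mm in diameter, 82 mm high, loose in a well. Origin at the centre of its underside.
- squat_jar: Squat clear jar with a metal lid, 60 mm in diameter, 62 mm high, loose in a well. Origin at the centre of its underside.
- specimen_cup: White open specimen cup, 60 mm in diameter at the rim, 68 mm high, loose on the bench beside the tray. Origin at the centre of its underside.
- oil_bottle: Small amber bottle with a black cap, 34 mm in diameter, 62 mm high, loose on the bench on the other side of the tray. Origin at the centre of its underside.
- slide_box: Flat plastic slide box, 177 x 99 x 37 mm, loose on the bench beside the tray. Origin at the centre of its underside.
- wipes_box: Cardboard box of wipes, 125 x 95 x 60 mm, loose on the bench beside the tray. Origin at the centre of its underside.
There are look-alikes about, which are no part of the job. Leave any red or yellow look-alike of the squat_jar alone.

How it is judged (in metres and radians):
At the end, for the whole second after the job is handed in: The rinse bottle stands on the front side of the turntable with its axis within 20 mm of the tray's middle line (through the turntable's axis and the middle of the slide rack); the turntable is at rest, and all five containers stand upright (within 0.15 rad) on the floors of their wells (y of rinse_bottle in the frame of station between -0.02 and 0.02 m and x of rinse_bottle in the frame of station below -0.07 m and velocity of joint carousel between -0.05 and 0.05 rad/s and angle between each of rinse_bottle, screw_bottle, square_jar, dropper_bottle, squat_jar's own z axis and vertical below 0.15 rad and height (world z) of each of rinse_bottle, screw_bottle, square_jar, dropper_bottle, squat_jar below 0.034 m and horizontal distance between each of rinse_bottle, screw_bottle, square_jar, dropper_bottle, squat_jar and hub below 0.125 m); the robot touches nothing.
It fails at once if one of the five containers on the turntable is lifted in its well (height (world z) of any of rinse_bottle, screw_bottle, square_jar, dropper_bottle, squat_jar above 0.041 m).
It fails at once if one of the five containers is tipped (angle between any of rinse_bottle, screw_bottle, square_jar, dropper_bottle, squat_jar's own z axis and vertical above 0.35 rad).
It fails at once if the robot presses on a container (over 2 N) instead of on the turntable (contact force between any of the fingers, the arm and rinse_bottle above 2 N or contact force between any of the fingers, the arm and screw_bottle above 2 N or contact force between any of the fingers, the arm and square_jar above 2 N or contact force between any of the fingers, the arm and dropper_bottle above 2 N or contact force between any of the fingers, the arm and squat_jar above 2 N).
It fails at once if the turntable is spun hard (over 2.5 rad/s) (velocity of joint carousel above 2.5 rad/s or velocity of joint carousel below -2.5 rad/s).
It fails at once if one of the other things standing on the bench is moved by more than 20 mm (distance of any of specimen_cup, oil_bottle, slide_box, wipes_box from where it was at the start of the episode above 0.02 m).
It also fails if it takes over 51 s, if anything falls off the work surface, if the arm or the gripper's body presses on something with over 40 N, if the wrist force passes 120 N, or if a joint passes its speed limit or range.

## Robot

A 7-joint arm with a two-finger parallel gripper is mounted at the origin on the work surface. World frame = base frame: x ahead of the robot, y to its left, z up, the work surface at z = 0. Lengths are in mm, angles in rad, forces in N, time in s.
With the tool pointing down it reaches from about 425 to 1025 mm from the base axis. Payload 9.4 kg.
Tool frame: the origin (TCP) lies at the very end of the fingers, on their centre line; the grasp point (between the pads) lies 19 mm behind it; z points along the fingers, y is the direction in which the jaws open and shut (so a half turn about z gives the same grasp; the last joint's range is limited). The gripper opens to 85 mm and grips with 20 to 120 N. Pads are 22 mm wide; open, the fingers measure 114 mm over their backs; the gripper's body (76 mm by 85 mm) begins 54 mm behind the grasp point. The pads swing forward as they close: fully open they stand 13 mm farther back than shut.
Start: joints at [-1.379, 0.599, -0.003, 1.599, 0.002, 0.943, -0.08], TCP at [192.546, 698.964, 231.275] pointing down, gripper open.
Joint ranges: [-2.57, 2.57], [-0.35, 1.97], [-1.29, 1.29], [0.11, 2.56], [-1.05, 4.19], [0.11, 1.86], [-2.63, 2.63]. Speed limits (rad/s): [2.22, 2.22, 3.01, 3.01, 3.14, 3.14, 3.14].

## Interface

Orientations are given as a rotation vector (axis times angle).
In Python, from plant import manip gives the robot as it stands.
- The arm moves only by the tool send_rows, never from a script. Its argument "increments" is one flat list of numbers, 4 for each row, row after row: the shift along the tool's x, y, z in cm, then the turn about the tool's z in degrees. A call has 1 to 8 rows; each row is the pose to reach, as a shift and turn from the pose commanded when the call began, along the tool's axes at that moment; what a row does not reach only later rows make up. A row lasts 1/12 s, in which the tool goes at most 41.7 mm and 7.16 degrees, less where a joint would pass 70% of its speed; a pose out of reach is approached as far as the arm can. A call with a gripper value outside its range is refused whole. "hand" is the closure, from 0 (fully open) to 1 (shut), set as the call begins (left out, the last holds). The fingers move at their own pace and stop on an object; "force" is the grip in N (left out, the last holds). Time passes only in rows, so rows that repeat a pose let the fingers close. It gives the time, the measured TCP pose, the force and the opening at its end, in the units of the state.
- manip.state(): the state, without advancing time (a new reading comes with each control period).
- manip.camera(name): name is "scene" or "top"; returns a dict with "img" (384x512x3 uint8, red, green, blue), "range_z" (384x512 float32, mm along the optical axis (not along the pixel's ray), 0 where there is no reading), "fx", "fy", "cx", "cy" (pixels), "T" (4x4, takes a point from camera to world coordinates). Camera axes: x right, y up, looking along -z (the intrinsics and any distortion apply to the point x, -y, -z); pixel columns grow to the right and rows downward; lengths in mm; the calibration is good to about 2 mm. A picture is of the moment at which its call begins.
- manip.job_done(): hands the job in, once; it reports no verdict.
Trained networks look in a picture, given as the dict that the camera call returned (one of the last four; its "shot" number tells which), for a name from the list of things; names that differ only in an ending like _2 or _b are one class to them, and where a whole thing is asked for, a point or a joint stands for the part that bears it (a point fixed in the world has none). Each returns a list of dicts, best first, with "confidence" (0 to 1); they miss things now and then, are a little off and sometimes report something else, mostly with a low value. They report only what shows in the picture. A call takes as long as a camera call. They do not tell look-alikes from the thing itself.
- manip.masks_of(picture, target): "region" (384x512 bool, what is visible of it) and "bbox" ([left, top, right, bottom] in pixels, round what is visible of it).
The state is a dict: "time": time; "q": joint angles; "dq": joint speeds; "tau": joint torques, N m; "tcp_pos": TCP position; "ee_rot": TCP orientation; "wrist_force": force on the tool from outside, world axes, zero at the start; "moment": the same for the moment, N m; "opening": finger opening in mm.
Only numpy, scipy, OpenCV 4.12 (cv2) and the standard library are available. Lean on these libraries where they do the work, as an engineer would, in place of code of your own. Each camera call takes 0.05 s, during which the arm holds its last target. There are 200 camera calls.

## Working session

There is one attempt and no reset: what is moved stays moved. The work goes in short steps, Python scripts to look and compute and a tool call to move; the robot and the scene stay as the last step left them, time stands still between calls to the robot, and variables do not carry over. Pictures are saved under pics/ and viewed, about 8 in all and at most 12, crops included, and the job is handed in when it is done.

Besides the shell and the picture viewer there is one more tool, called after ">>>" by a JSON object that holds its "api" and its "payload". send_rows: Moves the arm, as the interface text tells. Its arguments: {"type":"object","properties":{"increments":{"type":"array"},"hand":{"type":"number"},"force":{"type":"number"}},"required":["increments"]}

```bash
mkdir -p pics; cat > h.py <<'E'
import numpy as np, cv2
from plant import manip
def world(p):
    z=p["range_z"].astype(float); v,u=np.mgrid[:384,:512]
    P=np.stack([(u-p["cx"])/p["fx"]*z,-(v-p["cy"])/p["fy"]*z,-z,np.ones_like(z)],-1)@p["T"].T
    P=P[...,:3]; P[z==0]=np.nan
    return P
def save(p,n): cv2.imwrite(f"pics/{n}.png",cv2.resize(p["img"][...,::-1],None,fx=1.5,fy=1.5))
E
python3 - <<'E'
from h import *
print(manip.state())
for c in("top","scene"):
    p=manip.camera(c); save(p,c+"0"); W=world(p); print(c,p["T"].round(2).tolist(),p["fx"]); np.savez(f"pics/{c}0",W=W,img=p["img"])
    for t in("station","hub","rinse_bottle","specimen_cup","oil_bottle","slide_box","wipes_box"):
        for d in manip.masks_of(p,t)[:2]:
            Q=W[d["region"]]; print(t,round(d["confidence"],2),d["bbox"],np.nanmedian(Q,0).round(),np.nanpercentile(Q,1,0).round(),np.nanpercentile(Q,99,0).round())
E
```

```text
{'time': 0.0, 'q': array([-1.37872224,  0.60013679, -0.00255408,  1.6001431 ,  0.0018077 ,
        0.94290416, -0.07978654]), 'dq': array([-0.00165181,  0.00034349, -0.00036004, -0.00116795,  0.0009386 ,
       -0.00046124, -0.00054962]), 'tau': array([-3.34090519e-04, -7.76420903e+01,  1.56508002e+00, -2.58016026e+01,
        1.24304471e-02,  8.77518469e-03,  5.25898565e-05]), 'tcp_pos': array([192.40784031, 698.50241246, 230.40365986]), 'ee_rot': array([-4.20777478e-01, -3.11321665e+00,  2.49401857e-03]), 'wrist_force': array([-0.68745135,  0.14750364, -0.44021227]), 'moment': array([0.02829149, 0.01775159, 0.03455454]), 'opening': 84.89020854322342}
top [[0.0, 0.99, -0.11, 388.03], [-1.0, 0.0, -0.01, -32.56], [-0.01, 0.11, 0.99, 1125.76], [0.0, 0.0, 0.0, 1.0]] 426.2049734155377
station 0.98 [192.0, 110.2, 318.8, 271.3] [462. -23.   4.] [ 332. -188.   -1.] [749. 128.  31.]
station 0.73 [202.6, 172.1, 233.9, 200.6] [534.  52. 115.] [514.  28.  35.] [569.  81. 174.]
hub 0.81 [210.5, 112.2, 315.9, 223.2] [596. -38.  27.] [ 463. -166.   19.] [718.  78.  80.]
hub 0.64 [132.4, 198.0, 182
[... 1071 characters left out ...]
 106.]
rinse_bottle 0.7 [277.0, 129.1, 300.0, 173.9] [551.  40. 113.] [523.  25.  70.] [572.  68. 167.]
specimen_cup 0.82 [335.3, 148.9, 362.7, 180.8] [665. 165.  45.] [630. 141.   0.] [694. 199.  70.]
oil_bottle 0.62 [212.4, 268.7, 229.6, 286.6] [ 604. -276.   40.] [ 579. -288.    1.] [ 615. -256.   65.]
oil_bottle 0.23 [168.3, 127.9, 366.7, 291.5] [499. -95.   6.] [ 332. -193.    2.] [752. 127.  31.]
slide_box 0.7 [124.9, 213.3, 210.6, 275.6] [ 451. -284.   38.] [ 355. -339.    6.] [ 533. -221.   42.]
wipes_box 0.64 [264.3, 98.8, 312.4, 141.5] [447. 207.  60.] [374. 166.   5.] [508. 273.  64.]
wipes_box 0.34 [229.7, 155.8, 341.1, 252.6] [599. -50.  46.] [ 474. -171.   20.] [722.  72.  81.]
```

```bash
cat > fit.py <<'E'
from h import *
from scipy.optimize import minimize
def fit(W):
    # wall tops z 72..82, near expected
    P=W.reshape(-1,3); P=P[np.isfinite(P).all(1)]
    Q=P[(abs(P[:,2]-78)<3.5)&(np.hypot(P[:,0]-597,P[:,1]+30)<165)]
    def cost(x):
        a=x[2]+np.arange(5)*2*np.pi/5
        C=np.stack([x[0]+100*np.cos(a),x[1]+100*np.sin(a)],1)
        d=abs(np.hypot(Q[:,None,0]-C[:,0],Q[:,None,1]-C[:,1])-38.2).min(1)
        return np.minimum(d,6).mean()
    return min((minimize(cost,[594,-44,a],method="Nelder-Mead") for a in np.arange(0,1.25,.15)),key=lambda r:r.fun),len(Q)
E
python3 - <<'E'
from fit import *
for c in("top","scene"):
    D=np.load(f"pics/{c}0.npz");W=D["W"]; r,n=fit(W); print(c,r.x,r.fun,n,(np.degrees(r.x[2])+72*np.arange(5)).round(1))
    P=W.reshape(-1,3);P=P[np.isfinite(P).all(1)]
    # tray rim z 11..17
    m=(abs(P[:,2]-14)<2.5)&(P[:,0]>320)&(P[:,0]<765)&(abs(P[:,1]+30)<175)
    q=P[m][:,:2].astype(np.float32); print("rim",len(q),cv2.minAreaRect(q))
    m=(abs(P[:,2]-28)<3.5)&(P[:,0]>330)&(P[:,0]<460)&(abs(P[:,1]+25)<110)
    q=P[m][:,:2].astype(np.float32); print("rack",len(q),q.mean(0),cv2.minAreaRect(q))
D=np.load("pics/top0.npz"); a=D["img"][95:285,180:335,::-1]; b=np.load("pics/scene0.npz")["img"][100:300,150:390,::-1]
a=cv2.resize(a,(465,570),interpolation=3); b=cv2.resize(b,(330,570*0+275),interpolation=3)
o=np.zeros((570,795,3),np.uint8); o[:,:465]=a; o[:275,465:]=b; o[290:290+248,465:]=cv2.resize(D["img"][...,::-1],(330,248)); cv2.imwrite("pics/c1.png",o)
E
```

```text
top [592.06352791 -31.98949846   0.81748905] 1.8431366231950974 788 [ 46.8 118.8 190.8 262.8 334.8]
rim 695 ((540.6064453125, -30.032119750976562), (316.28594970703125, 420.5066833496094), 87.9341812133789)
rack 991 [386.61017  -26.612526] ((401.9653015136719, -24.341773986816406), (130.45556640625, 107.42561340332031), 89.99258422851562)
scene [594.05689513 -34.11560494   0.81798058] 2.261641477819319 1075 [ 46.9 118.9 190.9 262.9 334.9]
rim 856 ((541.2861328125, -20.615325927734375), (339.61370849609375, 422.220947265625), 88.00765991210938)
rack 740 [388.66098  -30.663342] ((387.7369689941406, -25.704803466796875), (132.89816284179688, 77.41744995117188), 88.61949920654297)
```

View pics/c1.png

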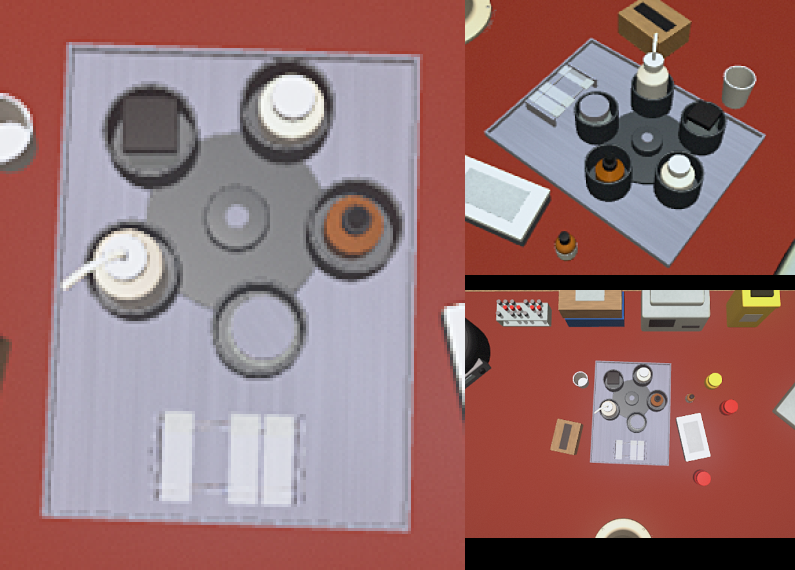

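```bash
cat >> h.py <<'E'
from scipy.spatial.transform import Rotation as Ro
def inc(targets,p=None,r=None):
    s=manip.state(); p=s["tcp_pos"] if p is None else p; R=Ro.from_rotvec(s["ee_rot"] if r is None else r).as_matrix()
    for t in targets: print(t,((np.array(t)-p)@R/10).round(2).tolist())
E
python3 - <<'E'
from h import *
R=Ro.from_rotvec(manip.state()["ee_rot"]).as_matrix();print(R.round(3))
inc([(300,600,230),(450,350,230),(500,150,230),(520.6,-108.5,230)],p=np.array([192.5,699,231.3]))
E
```

```text
[[-0.964  0.266  0.   ]
 [ 0.266  0.964  0.   ]
 [-0.     0.    -1.   ]]
(300, 600, 230) [-12.99, -6.69, 0.13]
(450, 350, 230) [-34.09, -26.81, 0.13]
(500, 150, 230) [-44.22, -44.77, 0.13]
(520.6, -108.5, 230) [-53.07, -69.14, 0.13]
```

>>> {"api": "send_rows", "payload": {"increments": [-2.6, -1.4, 0, 0, -5.2, -2.7, 0, 0, -7.8, -4, 0, 0, -10.4, -5.4, 0, 0, -13, -6.7, 0, 0, -15.6, -9.2, 0, 0, -18.2, -11.7, 0, 0, -20.8, -14.2, 0, 0], "hand": 1, "force": 60}}

```text
time: 1.47
tcp_pos: [356.1, 505.4, 231.3]
ee_rot: [0.421, 3.113, 0.0]
wrist_force: [1.0, 0.3, -0.7]
opening: 0.1
```

>>> {"api": "send_rows", "payload": {"increments": [-2.6, -2.5, 0, 0, -5.2, -5, 0, 0, -7.8, -7.5, 0, 0, -10.4, -10, 0, 0, -13, -12.6, 0, 0, -15.3, -15.5, 0, 0, -17.6, -18.5, 0, 0, -20, -21.5, 0, 0]}}

```text
time: 2.13
tcp_pos: [491.5, 244.9, 231.5]
ee_rot: [0.42, 3.113, 0.001]
wrist_force: [0.1, -0.2, 1.2]
opening: -0.3
```

>>> {"api": "send_rows", "payload": {"increments": [-1.5, -3.7, 0, 0, -3, -7.4, 0, 0, -4.5, -11.1, 0, 0, -6, -14.8, 0, 0, -7.5, -18.5, 0, 0, -9, -22.2, 0, 0, -10.5, -26, 0, 0, -10.5, -29, 0, 0]}}

```text
time: 2.8
tcp_pos: [516.9, -64.9, 231.7]
ee_rot: [0.424, 3.11, -0.001]
wrist_force: [1.2, -0.2, -0.2]
opening: 0.1
```

```bash
python3 - <<'E'
from h import *
s=manip.state();print(s["time"],s["tcp_pos"],s["ee_rot"],s["opening"],s["q"],s["wrist_force"])
inc([(520.6,-108.5,60),(520.6,-108.5,60)])
E
```

```text
2.8 [516.94597107 -64.85349421 231.6987762 ] [ 4.24377359e-01  3.11016310e+00 -1.16533165e-03] 0.05576603619715539 [-0.02440431  0.35471402  0.05263679  2.06709933 -0.02622305  0.7178884
  1.34424366] [ 1.16320847 -0.16913078 -0.20145374]
(520.6, -108.5, 60) [-1.48, -4.1, 17.18]
(520.6, -108.5, 60) [-1.48, -4.1, 17.18]
```

>>> {"api": "send_rows", "payload": {"increments": [-0.9, -2.3, 0, 0, -1.8, -4.4, 0, 0, -1.8, -4.4, 3, 0, -1.8, -4.4, 6, 0, -1.8, -4.4, 9, 0, -1.8, -4.4, 12, 0, -1.8, -4.4, 13, 0, -1.8, -4.4, 13, 0]}}

```text
time: 3.47
tcp_pos: [519.8, -108.0, 99.3]
ee_rot: [-0.42, -3.109, 0.0]
wrist_force: [-0.5, 0.1, 0.7]
opening: 0.0
```

```bash
python3 - <<'E'
from h import *
s=manip.state();print(s["tcp_pos"],s["opening"])
p=manip.camera("scene")
cv2.imwrite("pics/s1.png",cv2.resize(p["img"][100:300,150:390,::-1],(720,600),interpolation=3))
E
```

```text
[ 519.78943156 -108.03351855   99.32551456] 0.03749585569078126
```

View pics/s1.png

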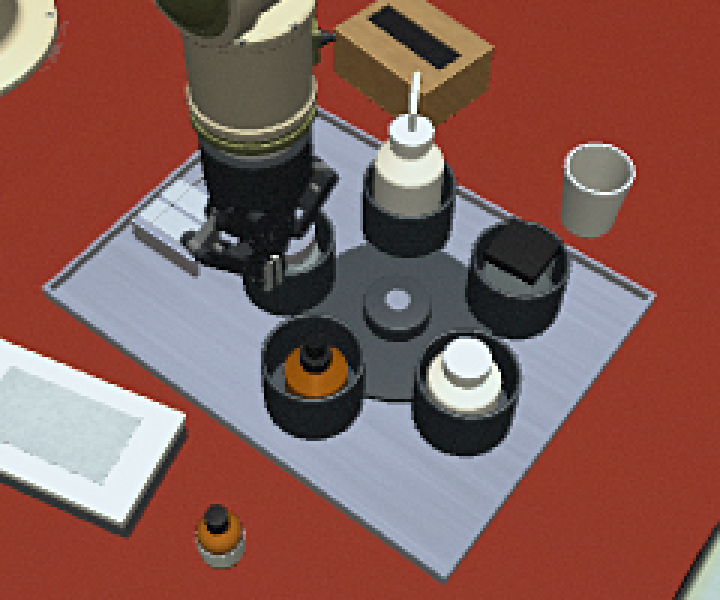

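>>> {"api": "send_rows", "payload": {"increments": [0, 0, 1.5, 0, 0, 0, 3, 0, 0, 0, 4, 0, 0, 0, 4, 0]}}

```text
time: 3.85
tcp_pos: [521.1, -108.2, 61.2]
ee_rot: [-0.421, -3.113, 0.0]
wrist_force: [-0.1, 0.5, -0.1]
opening: 0.0
```

```bash
python3 - <<'E'
from h import *
s=manip.state();print(s["tcp_pos"],s["wrist_force"])
a=np.radians(np.arange(230,286,3.5)); print(len(a))
inc([(round(592.5+105*np.cos(t),1),round(-32+105*np.sin(t),1),59) for t in a],p=np.array([520.6,-108.5,59]))
E
```

```text
[ 521.13529005 -108.15754652   61.23146776] [-0.07541031  0.46660636 -0.12157507]
16
(np.float64(525.0), np.float64(-112.4), 59) [-0.53, -0.26, -0.0]
(np.float64(530.0), np.float64(-116.4), 59) [-1.12, -0.51, -0.0]
(np.float64(535.3), np.float64(-120.1), 59) [-1.73, -0.73, -0.0]
(np.float64(540.8), np.float64(-123.4), 59) [-2.34, -0.9, -0.0]
(np.float64(546.5), np.float64(-126.4), 59) [-2.97, -1.04, -0.0]
(np.float64(552.3), np.float64(-129.0), 59) [-3.6, -1.14, -0.0]
(np.float64(558.3), np.float64(-131.3), 59) [-4.24, -1.2, -0.0]
(np.float64(564.4), np.float64(-133.2), 59) [-4.88, -1.22, -0.0]
(np.float64(570.7), np.float64(-134.7), 59) [-5.53, -1.2, -0.0]
(np.float64(577.0), np.float64(-135.8), 59) [-6.16, -1.14, -0.0]
(np.float64(583.3), np.float64(-136.6), 59) [-6.79, -1.05, -0.0]
(np.float64(589.8), np.float64(-137.0), 59) [-7.43, -0.91, -0.0]
(np.float64(596.2), np.float64(-136.9), 59) [-8.04, -0.73, -0.0]
(np.float64(602.6), np.float64(-136.5), 59) [-8.65, -0.52, -0.0]
(np.float64(608.9), np.float64(-135.7), 59) [-9.24, -0.28, -0.0]
(np.float64(615.2), np.float64(-134.5), 59) [-9.81, 0.0, -0.0]
```

>>> {"api": "send_rows", "payload": {"increments": [-0.5, -0.25, 0, 0, -1.1, -0.5, 0, 0, -1.7, -0.75, 0, 0, -2.3, -0.9, 0, 0, -3, -1.05, 0, 0, -3.6, -1.15, 0, 0, -4.2, -1.2, 0, 0, -4.9, -1.2, 0, 0]}}

```text
time: 4.52
tcp_pos: [565.3, -133.1, 61.3]
ee_rot: [-0.421, -3.113, -0.0]
wrist_force: [-1.5, 1.2, 0.4]
opening: 0.0
```

>>> {"api": "send_rows", "payload": {"increments": [-0.65, 0, 0, 0, -1.3, 0.05, 0, 0, -1.9, 0.15, 0, 0, -2.5, 0.3, 0, 0, -3.1, 0.45, 0, 0, -3.7, 0.7, 0, 0, -4.3, 0.9, 0, 0, -4.6, 1.05, 0, 0]}}

```text
time: 5.18
tcp_pos: [613.6, -134.8, 61.4]
ee_rot: [0.42, 3.112, -0.0]
wrist_force: [0.7, -0.5, 0.9]
opening: -0.0
```

```bash
python3 - <<'E'
from fit import *
s=manip.state();t=s["tcp_pos"];print(t,s["wrist_force"],np.degrees(np.arctan2(t[1]+32,t[0]-592.5))%360)
for c in("top","scene"):
    p=manip.camera(c);W=world(p);r,n=fit(W);print(c,r.x,r.fun,n,(np.degrees(r.x[2])+72*np.arange(5))%360)
cv2.imwrite("pics/s2.png",cv2.resize(p["img"][100:300,150:390,::-1],(720,600),interpolation=3))
E
```

```text
[ 613.60191686 -134.80018659   61.36091042] [ 0.7021663  -0.46890506  0.88390042] 281.60003694094405
top [ 5.91970608e+02 -3.21710304e+01  4.16676908e-01] 2.409289171070306 406 [ 23.87382824  95.87382824 167.87382824 239.87382824 311.87382824]
scene [ 5.94045496e+02 -3.41069831e+01  4.24459287e-01] 2.2401434161652833 777 [ 24.3197257  96.3197257 168.3197257 240.3197257 312.3197257]
```

View pics/s2.png

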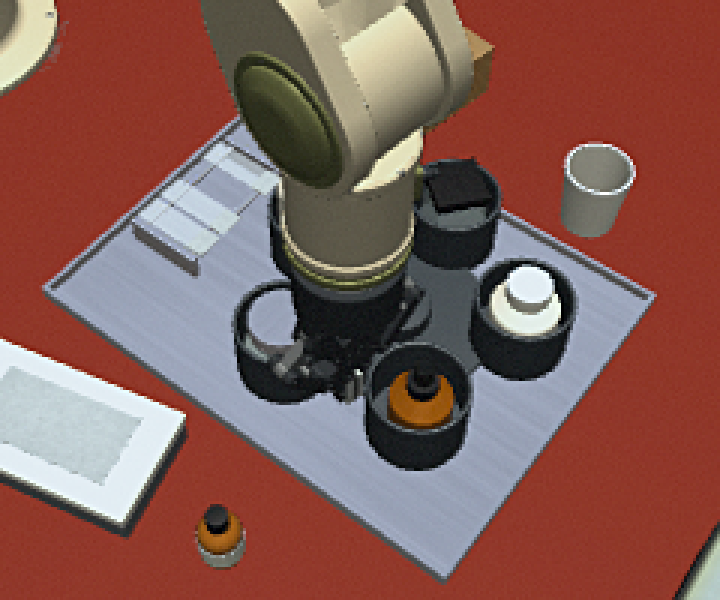

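>>> {"api": "send_rows", "payload": {"increments": [-0.4, 0.2, 0, 0, -0.8, 0.45, 0, 0, -1.2, 0.7, 0, 0, -1.5, 0.95, 0, 0, -1.5, 0.95, 0, 0]}}

```text
time: 5.7
tcp_pos: [630.5, -129.1, 61.4]
ee_rot: [0.42, 3.112, 0.001]
wrist_force: [0.8, 0.6, -0.3]
opening: -0.5
```

```bash
cat > chk.py <<'E'
from fit import *
s=manip.state();t=s["tcp_pos"];print(s["time"],t,s["wrist_force"])
f=np.array([np.cos(np.radians(177.93)),np.sin(np.radians(177.93))])
for c in("top","scene"):
    p=manip.camera(c);W=world(p);r,n=fit(W);print(c,r.x,r.fun,n,(np.degrees(r.x[2])+72*np.arange(5))%360)
    # cap: points z 105..118 near front
    P=W.reshape(-1,3);P=P[np.isfinite(P).all(1)]
    q=P[(abs(P[:,2]-114)<5)&(np.hypot(P[:,0]-493,P[:,1]+28)<40)][:,:2]-[592.6,-32]
    if len(q): m=(q.min(0)+q.max(0))/2;print("cap",len(q),q.mean(0)+[592.6,-32],"fwd",m@f,"lat",f[0]*m[1]-f[1]*m[0], q.mean(0)@[-f[1],f[0]])
cv2.imwrite("pics/fin_scene.png",cv2.resize(p["img"][100:300,150:390,::-1],(720,600),interpolation=3))
E
python3 chk.py
```

```text
5.7 [ 630.53823421 -129.09831715   61.41123317] [ 0.77939401  0.63701483 -0.34653457]
top [591.68775269 -32.09495558   0.61116594] 2.5851404563243463 375 [ 35.01722913 107.01722913 179.01722913 251.01722913 323.01722913]
scene [593.99957309 -34.12841315   0.6109905 ] 2.3110814556008648 767 [ 35.0071768 107.0071768 179.0071768 251.0071768 323.0071768]
cap 96 [494.45115666 -50.09551956] fwd 101.39106586528563 lat 19.923085139984533 21.628892245005495
```

>>> {"api": "send_rows", "payload": {"increments": [0.4, -0.2, 0, 0, 0.6, -0.4, 0, 0, 0.6, -0.4, -3, 0, 0.6, -0.4, -6, 0, 0.6, -0.4, -10, 0, 0.6, -3, -13, 0, 0.6, -6, -16, 0, 0.6, -9, -16, 0]}}

```text
time: 6.47
tcp_pos: [601.4, -216.3, 227.5]
ee_rot: [0.418, 3.105, -0.002]
wrist_force: [1.4, -1.4, 1.5]
opening: -0.0
```

>>> {"api": "send_rows", "payload": {"increments": [0, -3, 0, 0, 0, -6, 0, 0, 0, -9, 0, 0, 0, -12, 0, 0, 0, -14, 0, 0, 0, -14, 0, 0]}}

```text
time: 6.97
tcp_pos: [559.0, -356.0, 221.4]
ee_rot: [-0.432, -3.111, 0.005]
wrist_force: [-1.3, -1.3, -0.1]
opening: 0.3
```

```bash
python3 chk.py; python3 - <<'E'
from h import *
a=manip.camera("top");b=cv2.imread("pics/fin_scene.png")
o=np.zeros((500,800,3),np.uint8);o[:,:400]=cv2.resize(a["img"][95:290,165:321+0,::-1],(400,500),interpolation=3);o[:333,400:]=cv2.resize(b,(400,333));cv2.imwrite("pics/f2.png",o)
E
```

```text
6.9667 [ 559.00981291 -355.96466514  221.39236999] [-1.26670564 -1.26324633 -0.07076675]
top [591.96709185 -31.87206172   0.61126483] 1.8469522507739535 787 [ 35.02289486 107.02289486 179.02289486 251.02289486 323.02289486]
cap 125 [488.57496132 -30.88322852] fwd 101.40486665670969 lat 2.1315698190196937 2.6413891671435534
scene [593.99437453 -34.02551099   0.61157707] 2.13123677118368 1040 [ 35.04078506 107.04078506 179.04078506 251.04078506 323.04078506]
cap 134 [500.38334484 -42.24965786] fwd 97.56607897498827 lat 5.150831573581152 13.573877068794088
```

View pics/f2.png

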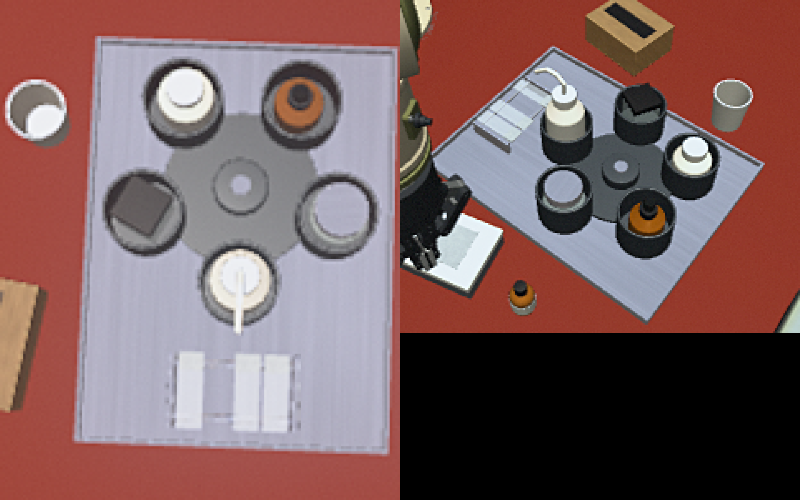

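The rinse bottle's spout is at (238,330), pointing at the rack gap. All five containers are upright, the bench items look unmoved, and the arm is clear.

```bash
python3 -c "
from plant import manip
print(manip.job_done())"
```

```text
the job is handed in; nothing more can be done
None
```

I turned the turntable about 60° counter-clockwise until the rinse bottle stood at the front, then backed the arm clear and handed the job in at about 7 s. I pushed with the shut fingertips on the outer wall of the dropper bottle's well.

**Final position:** The rinse bottle's well is at 179.0°, and the front is at 177.9°. From the top camera, the bottle's cap is about 2–3 mm off the tray's middle line and 101 mm in front of the axis.

**Everything else:** In the last picture all five containers stand upright. The specimen cup, oil bottle and wipes box look unmoved. The slide box is partly hidden by the arm there. I judged this by eye and did not re-measure positions. The gripper is at about 220 mm height with nothing in contact, and wrist forces stayed within about 2 N in every reading.

**Disagreement:** The scene camera put the cap 5–14 mm off the line, depending on how I averaged its points. It sees the cap from one side only, so I trusted the top view. Both are inside the 20 mm limit.

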